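Charge the ball mill and show the empty cup to the code reader

TASK

Pick up the weighing cup and pour all six steel balls into the open jar of the ball mill. Then carry the empty cup to the code reader, over the cartridge racks and shields around it, so that the code under the cup can be read: hold it upright, centred over the black window with its length along the window's length (either way round), hovering about 15 mm above it, without ever touching the reader. Finish while still holding the cup still there, and leave the racks and everything else on the bench as they stand.

Things in the scene. Friction and masses are not known exactly. Their poses are not given: they have to be found in the camera images.
- cup: Open rectangular aluminium weighing cup, 90 (x) x 56 (y) x 40 mm high, walls 3 mm, about 120 g plus 84 g of balls. Long sides flat, upright, full length and height: grip across the 56 mm. Back wall at x=-45; inside floor 3 mm up from x=-42 to +10, then a chute climbs at 40 degrees to the lip at x=+45. Origin: centre of the footprint at the underside; x to the lip, z up
- cup_lip (a point): Middle of the cup's pouring lip, at x=45, z=33 mm in the cup's frame, axes as the cup's; the balls leave here when the lip is tipped down well past 40 degrees
- jar_mouth (a point): Centre of the round mouth, at rim level (75 mm above the table), of the steel jar clamped in the small ball mill, which is fixed; inner radius 53 mm at the rim, wall 5 mm, inside floor 21 mm above the table. The mill's white motor housing, 75 mm high, lies 75 to 145 mm along this point's +x, 150 mm wide
- window (a point): Centre of the black rectangular window in the top of the code reader, a white block 146 (x) x 110 (y) x 45 mm fixed on the table, with an upright grey end shield 30 mm high above the top across each end (inner faces at x = +-69 mm). The point lies on the top face, 45 mm above the table; the window is 95 mm long along this point's x and 60 mm wide along its y; z up
- reader: The code reader itself, fixed; origin under its centre on the table; axes as the window's
- rack_a: Loose white rack filled with short black cartridges, 120 (x) x 60 (y) x 75 mm high, 0.5 kg, standing close beside the reader, parallel to it; origin under its centre. Leave standing
- rack_b: The same kind of rack with clear cartridges, on the reader's other long side; origin under its centre. Leave standing
- bottle: Amber bottle, 64 mm diameter, 150 mm high, origin under its centre; bystander
- beaker: Glass beaker, 70 mm diameter, 85 mm high, origin under its centre; bystander
- tub: Small white jar, 50 mm diameter, 50 mm high, origin under its centre; bystander
- spoon: Steel spoon, 170 mm long, lying crosswise near the robot; origin near its middle; bystander
- ball0_center (a point): Centre of one of the six loose steel grinding balls, 15 mm diameter, 14 g, rolling freely in the cup at the start
- ball1_center (a point): Centre of one of the six loose steel grinding balls, 15 mm diameter, 14 g, rolling freely in the cup at the start
- ball2_center (a point): Centre of one of the six loose steel grinding balls, 15 mm diameter, 14 g, rolling freely in the cup at the start
- ball3_center (a point): Centre of one of the six loose steel grinding balls, 15 mm diameter, 14 g, rolling freely in the cup at the start
- ball4_center (a point): Centre of one of the six loose steel grinding balls, 15 mm diameter, 14 g, rolling freely in the cup at the start
- ball5_center (a point): Centre of one of the six loose steel grinding balls, 15 mm diameter, 14 g, rolling freely in the cup at the start
Not all that is in view belongs to the job. Several things have the shape of the spoon; the one meant has the colours described above. Of the things that look like the cup, the larger one is meant.

How it is judged:
By the outcome, as a careful person would: the job done as asked, in the order asked, and still so for the second after the job is handed in, while the arm keeps its last pose, push and grip.
It also fails if it takes over 64 s, if anything falls off the work surface, if the arm or the gripper's body presses on something with over 40 N, if the wrist force passes 120 N, or if a joint passes its speed limit or range.

ROBOT

A 6-joint arm with a two-finger parallel gripper is mounted at the origin on the work surface. World frame = base frame: x ahead of the robot, y to its left, z up, the work surface at z = 0. Lengths are in mm, angles in degrees, forces in N, time in s.
With the tool pointing down it reaches from about 350 to 850 mm from the base axis. Payload 8.1 kg.
Tool frame: the origin (TCP) lies at the very end of the fingers, on their centre line; the grasp point (between the pads) lies 19 mm behind it (tcp_to_grasp is the distance from the TCP to the grasp point, in mm); z points along the fingers, x is the direction in which the jaws open and shut, and the axes are right-handed (so a half turn about z gives the same grasp; the last joint's range is limited). The gripper opens to 85 mm and grips with 20 to 120 N. Pads are 22 mm wide; open, the fingers measure 114 mm over their backs; the gripper's body (76 mm by 85 mm) begins 54 mm behind the grasp point. The pads swing forward as they close: fully open they stand 13 mm farther back than shut.
Start: joints at [-75.424, 7.471, 85.268, -0, 87.261, -4.893], TCP at [199.999, -565.69, 231.292] pointing down, gripper open.
Joint ranges: [-169.43, 169.43], [-51.17, 129.36], [1.28, 143.12], [-76.62, 256.62], [0, 156.53], [-152.29, 152.29]. Speed limits (degrees/s): [136.94, 136.94, 159.86, 180, 180, 180].

INTERFACE

Orientations are given as [roll, pitch, yaw] about the fixed x, y, z axes, in that order (R = Rz(yaw) Ry(pitch) Rx(roll)).
In Python, from bench import * gives the robot as it stands. The module is installed in compiled form; this text tells all that it offers.
- The arm moves only by the tool apply_moves, never from a script. Its argument "targets" is text: rows parted by semicolons, each of 7 numbers parted by spaces: the turn, a rotation vector about the tool's x, y, z in rad, then the shift along the tool's x, y, z in cm, then the finger opening in cm, from 0 to 8.54. A call has exactly 5 rows; each row is the pose to reach, as a shift and turn from the pose commanded when the call began, along the tool's axes at that moment; what a row does not reach only later rows make up. A row lasts 1/10 s, in which the tool goes at most 50 mm and 8.59 degrees, less where a joint would pass 70% of its speed; a pose out of reach is approached as far as the arm can. A call with a gripper value outside its range is refused whole. The fingers move at their own pace and stop on an object; "force" is the grip in N (left out, the last holds). Time passes only in rows, so rows that repeat a pose let the fingers close, or fill a call up. It gives the time, the measured TCP pose, the force and the opening at its end, in the units of the state.
- sense(): the state, without advancing time (a new reading comes with each control period).
- snapshot(name): name is "scene" or "side" or "wrist"; returns the picture (384x512x3 uint8, red, green, blue); there is no depth.
- camera_model(name): a dict with "fx", "fy", "cx", "cy" (pixels), "position" and "attitude" of the camera in the world; the wrist camera has in their place "T_tool_cam" (4x4, takes a point from camera to tool coordinates, whose origin is the TCP and whose axes are the tool frame's). Camera axes: x right, y up, looking along -z (the intrinsics and any distortion apply to the point x, -y, -z); pixel columns grow to the right and rows downward; lengths in mm; the calibration is good to about 2 mm. The wrist camera is an equidistant fisheye: a pixel r from the principal point sees the ray r / f radians off the axis. A picture is of the moment at which its call begins: read the wrist's pose just before it. camera_model takes no time and is no camera call.
- hand_in(): hands the job in, once; it reports no verdict.
Trained networks look in the newest picture that a camera, given by its name, has taken for a name from the list of things; names that differ only in an ending like _2 or _b are one class to them, and where a whole thing is asked for, a point or a joint stands for the part that bears it (a point fixed in the world has none). Each returns a list of dicts, best first, with "confidence" (0 to 1); they miss things now and then, are a little off and sometimes report something else, mostly with a low value. They report only what shows in the picture. A call takes as long as a camera call. They do not tell look-alikes from the thing itself.
- recognise(camera, query): "at" ([row, column] in pixels, amid what is visible of it).
- place_of(camera, query): "at" ([row, column] in pixels: a listed point, or the origin of a listed thing).
The state is a dict: "time": time; "joint_pos": joint angles; "qd": joint speeds; "joint_efforts": joint torques, N m; "tool_pos": TCP position; "tcp_rot": TCP orientation; "ft_force": force on the tool from outside, world axes, zero at the start; "wrist_torque": the same for the moment, N m; "finger_gap": finger opening in mm.
Only numpy, scipy, OpenCV 4.12 (cv2) and the standard library are available. Lean on these libraries where they do the work, as an engineer would, in place of code of your own. Each camera call takes 0.05 s, during which the arm holds its last target. There are 200 camera calls.

## Working session

There is one attempt and no reset: what is moved stays moved. The work goes in short steps, Python scripts to look and compute and a tool call to move; the robot and the scene stay as the last step left them, time stands still between calls to the robot, and variables do not carry over. Pictures are saved under pics/ and viewed, about 8 in all and at most 12, crops included, and the job is handed in when it is done.

Besides the shell and the picture viewer there is one more tool, called after "Call:" as name(argument=value, ...), one argument or row to a line, values as JSON. apply_moves: Moves the arm, as the interface text tells. Its arguments: {"type":"object","properties":{"targets":{"type":"string"},"force":{"type":"number"}},"required":["targets"]}

```bash
mkdir -p pics; python3 - <<'E'
from bench import *
import cv2,numpy as np
a=[]
for n in ["scene","side"]:
    im=snapshot(n); cv2.imwrite(f"pics/{n}0.png",cv2.cvtColor(im,cv2.COLOR_RGB2BGR)); 
    m=camera_model(n); print(n,m)
    for q in ["cup","cup_lip","jar_mouth","window","rack_a","bottle","beaker","tub","spoon","ball0_center"]:
        print(q,[(np.round(d["at"]).tolist(),round(d["confidence"],2)) for d in place_of(n,q)][:6])
print(camera_model("wrist")); print(sense())
E
```

```text
scene {'fx': 418.9572221170099, 'fy': 418.9572221170099, 'cx': 258.73349621478155, 'cy': 189.80530101000676, 'position': array([831.19205134, 477.32293712, 998.51147634]), 'attitude': array([ 31.13052202,   0.31948378, 148.74366793])}
cup [([222.0, 286.0], 0.87), ([192.0, 266.0], 0.72), ([182.0, 259.0], 0.24)]
cup_lip [([228.0, 293.0], 0.69), ([196.0, 256.0], 0.62)]
jar_mouth [([284.0, 348.0], 0.94), ([194.0, 256.0], 0.53)]
window [([123.0, 218.0], 0.91), ([179.0, 265.0], 0.7)]
rack_a [([111.0, 202.0], 0.88), ([155.0, 241.0], 0.87)]
bottle [([257.0, 195.0], 0.6)]
beaker [([217.0, 178.0], 0.98), ([109.0, 201.0], 0.67)]
tub [([231.0, 228.0], 0.79)]
spoon [([184.0, 301.0], 0.95), ([136.0, 299.0], 0.66)]
ball0_center [([178.0, 263.0], 0.47)]
side {'fx': 366.5574122283208, 'fy': 366.5574122283208, 'cx': 260.4631918794821, 'cy': 188.63072642213703, 'position': array([386.16617585, 834.48297674, 728.84766193]), 'attitude': array([  51.90821887,    0.73165349, -170.18103075])}
cup [([200.0, 271.0], 0.96), ([226.0, 267.0], 0.84), ([213.0, 183.0], 0.52), ([158.0, 280.0], 0.31)]
cup_lip [([192.
[... 779 characters left out ...]
,
         1.00000000e+00]])}
{'time': 1.1, 'joint_pos': array([-7.54244606e+01,  7.47099929e+00,  8.52684183e+01,  1.87534814e-03,
        8.72613989e+01, -4.89492928e+00]), 'qd': array([ 0.0203461 , -0.12943201,  0.10427025,  0.02229886, -0.01513453,
       -0.02222955]), 'joint_efforts': array([-2.14441116e-04, -5.69330442e+01, -5.00872064e+01, -1.63165655e-04,
        1.42811848e-03,  7.68571510e-06]), 'tool_pos': array([ 200.00642532, -565.68298206,  231.28803024]), 'tcp_rot': array([-1.79998064e+02,  6.53637756e-04, -7.05296210e+01]), 'ft_force': array([-0.01511142, -1.02635645,  0.11565813]), 'wrist_torque': array([0.04635491, 0.03076284, 0.02929268]), 'finger_gap': 85.25377888410745}
```

```bash
python3 - <<'E'
import cv2
a=cv2.imread("pics/scene0.png");b=cv2.imread("pics/side0.png")
cv2.imwrite("pics/v1.png",cv2.resize(a[70:340,110:430],(800,675))[:600]);cv2.imwrite("pics/v2.png",cv2.resize(b[100:280,130:370],(800,600)))
E
```

```text
(no output)
```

View pics/v1.png

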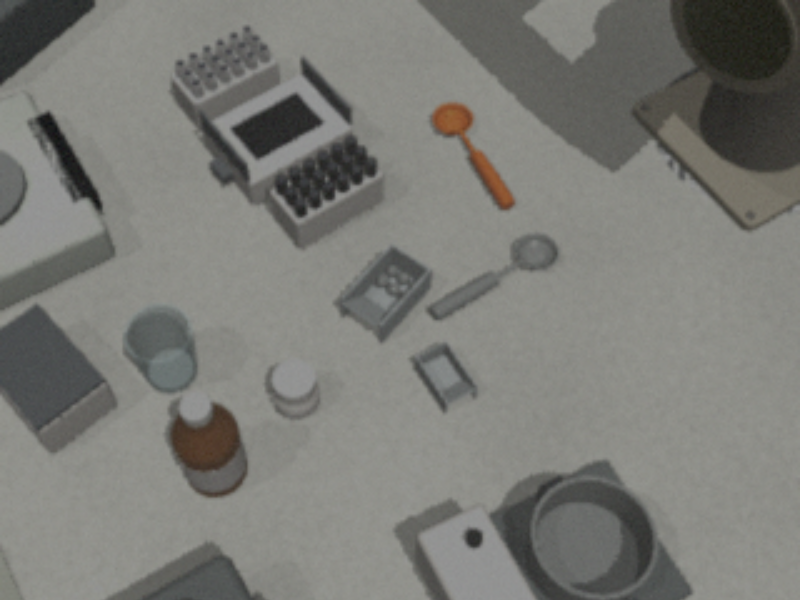

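View pics/v2.png

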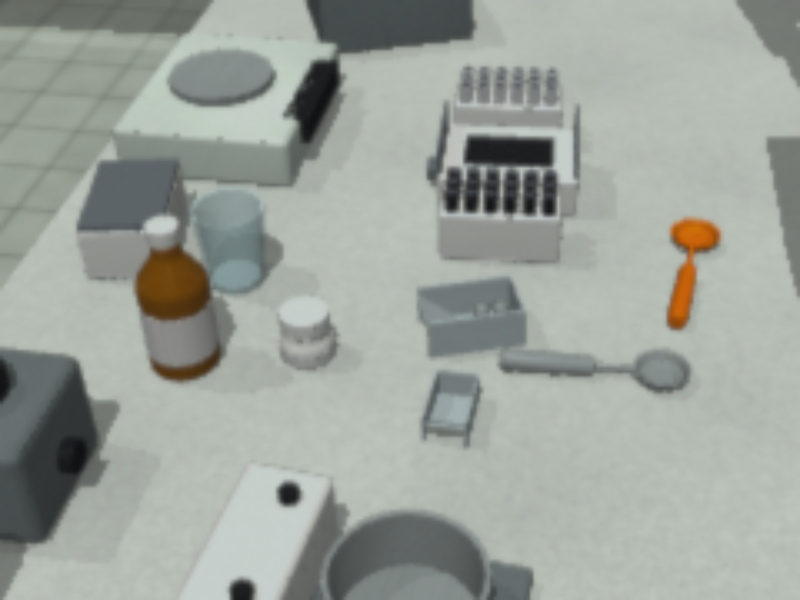

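The large cup, holding balls, is at scene px (187,264). The small empty look-alike at (219,287) is not the one meant. The steel spoon is grey, and the orange one is a distractor. Next I'll triangulate.

```bash
cat > h.py <<'E'
from bench import *
import numpy as np, cv2
from scipy.spatial.transform import Rotation as R
def eul(a): return R.from_euler('xyz',a,degrees=True).as_matrix()
def cam(n,s=None):
    m=camera_model(n)
    if n!="wrist": return m,np.array(m["position"]),eul(m["attitude"])
    s=s or sense(); T=np.eye(4); T[:3,:3]=eul(s["tcp_rot"]); T[:3,3]=s["tool_pos"]; T=T@m["T_tool_cam"]
    return m,T[:3,3],T[:3,:3]
def ray(n,rc,C=None):
    m,p,A=C or cam(n); u=(rc[1]-m["cx"])/m["fx"]; v=(rc[0]-m["cy"])/m["fy"]
    if n=="wrist":
        t=np.hypot(u,v); k=np.sin(t)/t if t>1e-9 else 1; d=np.array([u*k,-v*k,-np.cos(t)])
    else: d=np.array([u,-v,-1.])
    return p,A@d
def onz(n,rc,z,C=None):
    p,d=ray(n,rc,C); return p+d*(z-p[2])/d[2]
def proj(n,P,C=None):
    m,p,A=C or cam(n); c=A.T@(np.array(P)-p); x,y,z=c[0],-c[1],-c[2]
    if n=="wrist":
        r=np.hypot(x,y); t=np.arctan2(r,z); x,y,z=x/r*t,y/r*t,1
    return np.array([m["cy"]+m["fy"]*y/z, m["cx"]+m["fx"]*x/z])
E
python3 - <<'E'
from h import *
np.set_printoptions(precision=0,suppress=True)
f=lambda c:(70+c[1]/2.5,110+c[0]/2.5)
g=lambda c:(100+c[1]*.3,130+c[0]*.3)
S=lambda n,c,z:print(n,onz("scene",f(c),z))
Q=lambda n,c,z:print(n,onz("side",g(c),z))
print(onz("scene",(192,266),0),onz("side",(200,271),0)); print("lip",onz("scene",(196,256),33),onz("side",(192,256),33))
print("jar",onz("scene",(284,348),75)); S("jarc",(593,537),75)
S("jar knob",(474,538),75)
for c in [(421,540),(483,506)]: S("housing",c,75)
print("win",onz("scene",(123,218),45),onz("side",(146,279),45))
for c in [(233,130),(298,97),(321,127),(257,158)]: S("wincorner",c,45)
for c in [(340,300),(380,335),(393,248),(430,270)]: S("cuptop",c,40)
for c in [(418,290),(428,312),(525,310),(516,280)]: Q("cuptop",c,40)
for c in [(173,78),(192,100),(278,62),(270,200),(384,165),(295,215)]: S("rack",c,55)
for c in [(303,65),(350,105),(203,125),(245,175)]: S("shield",c,75)
for q in [(217,178),(231,228),(257,195),(184,301)]: print("by",onz("scene",q,0))
E
```

```text
[510. -25.   0.] [512. -29.   0.]
lip [549. -11.  33.] [557. -20.  33.]
jar [503. 316.  75.]
jarc [506. 317.  75.]
jar knob [598. 262.  75.]
housing [640. 238.  75.]
housing [574. 241.  75.]
win [ 520. -277.   45.] [ 520. -275.   45.]
wincorner [ 555. -303.   45.]
wincorner [ 465. -308.   45.]
wincorner [ 465. -253.   45.]
wincorner [ 551. -251.   45.]
cuptop [565. -38.  40.]
cuptop [551.  21.  40.]
cuptop [481. -65.  40.]
cuptop [462. -19.  40.]
cuptop [561. -36.  40.]
cuptop [547.  -5.  40.]
cuptop [461. -22.  40.]
cuptop [474. -64.  40.]
rack [ 583. -405.   55.]
rack [ 579. -362.   55.]
rack [ 462. -362.   55.]
rack [ 570. -183.   55.]
rack [ 435. -159.   55.]
rack [ 556. -150.   55.]
shield [ 447. -324.   75.]
shield [ 431. -241.   75.]
shield [ 590. -303.   75.]
shield [ 583. -214.   75.]
by [752. -81.   0.]
by [658.  25.  -0.]
by [765.  45.   0.]
by [412.   5.   0.]
```

```bash
cat >> h.py <<'E'
def down(yaw,tilt=0):  # tool x = cup y, tool y = cup x (lip); tilt = lip down about cup y
    c=R.from_euler('z',yaw-90,degrees=True)*R.from_euler('y',tilt,degrees=True)
    return c*R.from_matrix(np.array([[0,1,0],[1,0,0],[0,0,-1.]]).T)
def plan(way,gap,start=None):
    """way: list of (pos,Rot,ncalls); prints rows per call; linear"""
    if start is None:
        s=sense(); start=(np.array(s["tool_pos"]),R.from_matrix(eul(s["tcp_rot"])))
    p,q=start
    for P,Q,n in way:
        P=np.array(P,float)
        rv=(q.inv()*Q).as_rotvec(); 
        for k in range(n):
            p0=p+(P-p)*k/n; q0=q*R.from_rotvec(rv*k/n); rows=[]
            for j in range(1,6):
                f=(k+j/5)/n; d=q0.inv().apply(p+(P-p)*f-p0)/10; r=(q0.inv()*q*R.from_rotvec(rv*f)).as_rotvec()
                rows.append(" ".join(f"{x:.3f}" for x in r)+" "+" ".join(f"{x:.2f}" for x in d)+f" {gap}")
            print("; ".join(rows).replace("-0.000","0").replace("0.000","0").replace("-0.00 ","0 "))
        print("max/row mm %.0f deg %.1f"%(np.linalg.norm(P-p)/n/5,np.degrees(np.linalg.norm(rv))/n/5)); p,q=P,Q
E
python3 - <<'E'
from h import *
r=down(108); print(r.as_matrix())
s=sense(); p=np.array(s["tool_pos"])
plan([((340,-330,231),down(10),2),((500,-30,190),down(108),3)],8.5)
E
```

```text
[[-0.30901699  0.95105652  0.        ]
 [ 0.95105652  0.30901699  0.        ]
 [ 0.          0.         -1.        ]]
0 0 -0.141 -1.76 -2.11 0.00 8.5; 0 0 -0.281 -3.51 -4.21 0.01 8.5; 0 0 -0.422 -5.27 -6.32 0.01 8.5; 0 0 -0.562 -7.02 -8.42 0.01 8.5; 0 0 -0.703 -8.78 -10.53 0.01 8.5
0 0 -0.141 0.02 -2.74 0.00 8.5; 0 0 -0.281 0.04 -5.48 0.01 8.5; 0 0 -0.422 0.06 -8.22 0.01 8.5; 0 0 -0.562 0.09 -10.96 0.01 8.5; 0 0 -0.703 0.11 -13.71 0.01 8.5
max/row mm 27 deg 8.1
0 0 -0.114 1.40 -1.78 0.27 8.5; 0 0 -0.228 2.80 -3.57 0.55 8.5; 0 0 -0.342 4.19 -5.35 0.82 8.5; 0 0 -0.456 5.59 -7.14 1.09 8.5; 0 0 -0.570 6.99 -8.92 1.37 8.5
0 0 -0.114 2.14 -0.75 0.27 8.5; 0 0 -0.228 4.28 -1.50 0.55 8.5; 0 0 -0.342 6.42 -2.24 0.82 8.5; 0 0 -0.456 8.56 -2.99 1.09 8.5; 0 0 -0.570 10.70 -3.74 1.37 8.5
0 0 -0.114 2.20 0.53 0.27 8.5; 0 0 -0.228 4.41 1.05 0.55 8.5; 0 0 -0.342 6.61 1.58 0.82 8.5; 0 0 -0.456 8.82 2.10 1.09 8.5; 0 0 -0.570 11.02 2.63 1.37 8.5
max/row mm 23 deg 6.5
```

Call:
apply_moves(
  targets="0 0 -0.14 -1.76 -2.1 0 8.5; 0 0 -0.28 -3.5 -4.2 0 8.5; 0 0 -0.42 -5.3 -6.3 0 8.5; 0 0 -0.56 -7 -8.4 0 8.5; 0 0 -0.7 -8.8 -10.5 0 8.5",
)

```text
time: 1.6
tool_pos: [270.1, -446.8, 231.4]
tcp_rot: [180.0, -0.0, -30.1]
ft_force: [1.1, 0.1, 0.5]
finger_gap: 85.0
```

Call:
apply_moves(
  targets="0 0 -0.14 0 -2.7 0 8.5; 0 0 -0.28 0 -5.5 0 8.5; 0 0 -0.42 0 -8.2 0 8.5; 0 0 -0.56 0.1 -11 0 8.5; 0 0 -0.7 0.1 -13.7 0 8.5",
)

```text
time: 2.1
tool_pos: [340.4, -329.1, 231.5]
tcp_rot: [180.0, -0.0, 10.0]
ft_force: [0.7, -0.5, -0.4]
finger_gap: 85.1
```

Call:
apply_moves(
  targets="0 0 -0.114 1.4 -1.8 0.27 8.5; 0 0 -0.228 2.8 -3.6 0.55 8.5; 0 0 -0.342 4.2 -5.35 0.8 8.5; 0 0 -0.456 5.6 -7.1 1.1 8.5; 0 0 -0.57 7 -8.9 1.4 8.5",
)

```text
time: 2.6
tool_pos: [394.4, -229.8, 217.4]
tcp_rot: [180.0, -0.0, 42.6]
ft_force: [1.0, 0.5, -0.7]
finger_gap: 85.2
```

Call:
apply_moves(
  targets="0 0 -0.114 2.1 -0.75 0.27 8.5; 0 0 -0.228 4.3 -1.5 0.55 8.5; 0 0 -0.342 6.4 -2.2 0.8 8.5; 0 0 -0.456 8.6 -3 1.1 8.5; 0 0 -0.57 10.7 -3.7 1.4 8.5",
)

```text
time: 3.1
tool_pos: [448.5, -130.2, 203.4]
tcp_rot: [180.0, -0.0, 75.3]
ft_force: [-0.3, -0.4, 0.4]
finger_gap: 84.7
```

Call:
apply_moves(
  targets="0 0 -0.114 2.2 0.5 0.27 8.5; 0 0 -0.228 4.4 1 0.55 8.5; 0 0 -0.342 6.6 1.6 0.8 8.5; 0 0 -0.456 8.8 2.1 1.1 8.5; 0 0 -0.57 11 2.6 1.4 8.5",
)

```text
time: 3.6
tool_pos: [502.1, -30.8, 189.3]
tcp_rot: [180.0, 0.0, 107.9]
ft_force: [0.6, -0.1, -0.8]
finger_gap: 85.0
```

```bash
python3 - <<'E'
from h import *
np.set_printoptions(precision=1,suppress=True)
s=sense(); print(s["time"],s["tool_pos"],s["tcp_rot"],s["joint_pos"],s["ft_force"])
im=snapshot("wrist"); C=cam("wrist",s)
for q,z in [("cup",0),("cup_lip",33),("window",45),("ball0_center",10.5)]:
    for d in place_of("wrist",q): print(q,np.array(d["at"]),round(d["confidence"],2),onz("wrist",d["at"],z,C))
cv2.imwrite("pics/v3.png",cv2.resize(cv2.cvtColor(im,cv2.COLOR_RGB2BGR),(800,600)))
E
```

```text
3.6 [502.1 -30.8 189.3] [180.    0.  107.9] [  -9.3   -6.4  103.6   -0.    82.7 -117.3] [ 0.6 -0.1 -0.8]
cup [174.7 254.2] 0.7 [509.3 -31.3   0. ]
cup [207.2 346.3] 0.6 [513.   89.1   0. ]
cup [167.8 257.6] 0.57 [500.3 -30.1   0. ]
cup [267.  499.9] 0.41 [527.8 431.6   0. ]
cup_lip [221.9 257.3] 0.7 [550.7 -14.1  33. ]
cup_lip [220.8 371.1] 0.61 [510.4 111.1  33. ]
window [117.6  46.4] 0.71 [ 503.2 -283.3   45. ]
ball0_center [117.3  66.9] 0.72 [ 505.  -276.3   10.5]
ball0_center [154.7 236.5] 0.57 [490.9 -57.5  10.5]
```

View pics/v3.png

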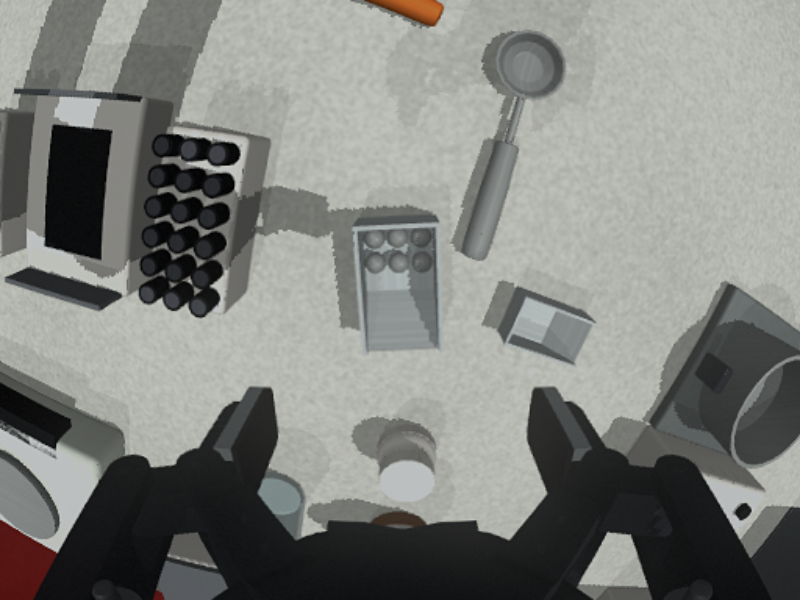

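The full-size cup, with six balls at its back end, is at (400,285) in the 800-wide view, lip toward the fingers. The small look-alike at (545,325) is empty. The window is at (78,190). Now I'll measure edges.

```bash
python3 - <<'E'
from h import *
np.set_printoptions(precision=1,suppress=True)
C=cam("wrist"); g=lambda c:(c[1]*.64,c[0]*.64)
P=[onz("wrist",g(c),z,C)[:2] for c,z in [((356,226),40),((438,225),40),((440,350),33),((363,352),33)]]
print(np.array(P)); m=(P[2]+P[3])/2-(P[0]+P[1])/2; print("mid",np.mean(P,0),"yaw",np.degrees(np.arctan2(m[1],m[0])),np.linalg.norm(m),np.linalg.norm(P[0]-P[1]))
W=[onz("wrist",g(c),45,C)[:2] for c in [(52,125),(112,130),(103,260),(45,247)]]
print(np.array(W),np.mean(W,0)); m=W[2]+W[3]-W[0]-W[1]; print("yaw",np.degrees(np.arctan2(m[1],m[0])))
plan([((505,-29,90),down(108),1),((505,-29,5),down(108),2)],8.5)
E
```

```text
[[476.7 -69.6]
 [460.3 -20.2]
 [544.4  10.8]
 [562.4 -40.6]]
mid [510.9 -29.9] yaw 19.44682489930664 90.05058027740414 52.035055300485794
[[ 461.6 -316.2]
 [ 456.1 -255.9]
 [ 550.4 -246.1]
 [ 556.3 -307.5]] [ 506.1 -281.4]
yaw 5.542383396761505
0 0 -0.001 0.04 0.09 1.99 8.5; 0 0 -0.003 0.07 0.17 3.97 8.5; 0 0 -0.004 0.11 0.26 5.96 8.5; 0 0 -0.006 0.14 0.34 7.95 8.5; 0 0 -0.007 0.18 0.43 9.93 8.5
max/row mm 20 deg 0.1
0 0 0 0.00 0.00 0.85 8.5; 0 0 0 0.00 0.00 1.70 8.5; 0 0 0 0.00 0.00 2.55 8.5; 0 0 0 0.00 0.00 3.40 8.5; 0 0 0 0.00 0.00 4.25 8.5
0 0 0 0.00 0.00 0.85 8.5; 0 0 0 0.00 0.00 1.70 8.5; 0 0 0 0.00 0.00 2.55 8.5; 0 0 0 0.00 0.00 3.40 8.5; 0 0 0 0.00 0.00 4.25 8.5
max/row mm 8 deg 0.0
```

```bash
python3 - <<'E'
from h import *
plan([((508,-31,90),down(109),1),((508,-31,5),down(109),2)],7.2)
E
```

```text
0 0 -0.005 -0.02 0.13 1.99 7.2; 0 0 -0.010 -0.04 0.26 3.97 7.2; 0 0 -0.015 -0.06 0.39 5.96 7.2; 0 0 -0.020 -0.08 0.52 7.95 7.2; 0 0 -0.025 -0.10 0.65 9.93 7.2
max/row mm 20 deg 0.3
0 0 0 0.00 0.00 0.85 7.2; 0 0 0 0.00 0.00 1.70 7.2; 0 0 0 0.00 0.00 2.55 7.2; 0 0 0 0.00 0.00 3.40 7.2; 0 0 0 0.00 0.00 4.25 7.2
0 0 0 0.00 0.00 0.85 7.2; 0 0 0 0.00 0.00 1.70 7.2; 0 0 0 0.00 0.00 2.55 7.2; 0 0 0 0.00 0.00 3.40 7.2; 0 0 0 0.00 0.00 4.25 7.2
max/row mm 8 deg 0.0
```

Call:
apply_moves(
  targets="0 0 -0.005 0 0.1 2 7.2; 0 0 -0.01 0 0.3 4 7.2; 0 0 -0.015 -0.1 0.4 6 7.2; 0 0 -0.02 -0.1 0.5 8 7.2; 0 0 -0.025 -0.1 0.65 9.9 7.2",
)

```text
time: 4.35
tool_pos: [507.9, -31.7, 89.7]
tcp_rot: [180.0, 0.0, 108.9]
ft_force: [-0.1, -0.7, 0.0]
finger_gap: 71.9
```

Call:
apply_moves(
  targets="0 0 0 0 0 0.9 7.2; 0 0 0 0 0 1.8 7.2; 0 0 0 0 0 2.7 7.2; 0 0 0 0 0 3.5 7.2; 0 0 0 0 0 4.2 7.2",
)

```text
time: 4.85
tool_pos: [508.4, -30.7, 48.1]
tcp_rot: [180.0, 0.0, 109.1]
ft_force: [-0.4, -0.3, 0.1]
finger_gap: 72.1
```

Call:
apply_moves(
  targets="0 0 0 0 0 0.9 7.2; 0 0 0 0 0 1.8 7.2; 0 0 0 0 0 2.7 7.2; 0 0 0 0 0 3.5 7.2; 0 0 0 0 0 4.2 7.2",
)

```text
time: 5.35
tool_pos: [507.9, -30.6, 5.4]
tcp_rot: [-180.0, -0.0, 109.1]
ft_force: [0.8, 0.3, -1.2]
finger_gap: 72.5
```

Call:
apply_moves(
  targets="0 0 0 0 0 0 6.4; 0 0 0 0 0 0 5.9; 0 0 0 0 0 0 5.5; 0 0 0 0 0 0 5; 0 0 0 0 0 0 4.5",
  force=50,
)

```text
time: 5.85
tool_pos: [508.6, -30.7, 6.7]
tcp_rot: [180.0, 0.0, 109.1]
ft_force: [-0.4, 0.0, 1.3]
finger_gap: 55.7
```

Call:
apply_moves(
  targets="0 0 0 0 0 0 4.5; 0 0 0 0 0 -0.3 4.5; 0 0 0 0 0 -0.8 4.5; 0 0 0 0 0 -1.5 4.5; 0 0 0 0 0 -2.5 4.5",
)

```text
time: 6.35
tool_pos: [507.7, -30.5, 31.6]
tcp_rot: [-180.0, -0.0, 109.1]
ft_force: [0.1, 0.3, -2.3]
finger_gap: 55.6
```

```bash
python3 - <<'E'
from h import *
np.set_printoptions(precision=1,suppress=True)
s=sense(); print(s["time"],s["tool_pos"],s["tcp_rot"],s["joint_pos"],s["ft_force"],s["wrist_torque"],s["finger_gap"])
im=snapshot("wrist"); 
cv2.imwrite("pics/v4.png",cv2.resize(cv2.cvtColor(im,cv2.COLOR_RGB2BGR),(800,600)))
im=snapshot("scene")
for d in place_of("scene","jar_mouth"): print(d,onz("scene",d["at"],75))
im=snapshot("side")
for d in place_of("side","jar_mouth"): print(d,onz("side",d["at"],75))
E
```

```text
6.35 [507.7 -30.5  31.6] [-180.    -0.   109.1] [  -9.2    4.8  110.2    0.    65.1 -118.3] [ 0.1  0.3 -2.3] [ 0. -0. -0.] 55.55999628438096
{'at': [286.5, 347.3], 'confidence': 0.71} [507.9 320.1  75. ]
{'at': [271.1, 249.9], 'confidence': 0.89} [508.9 313.7  75. ]
```

View pics/v4.png

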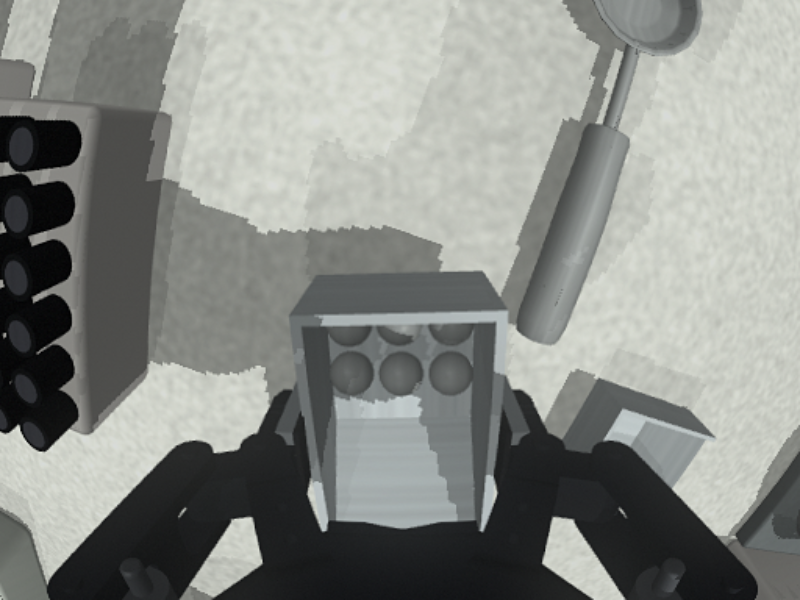

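Six balls sit in the held cup at (330–470, 325–395), and nothing else was disturbed. Next is the carry to the jar.

```bash
cat >> h.py <<'E'
LIP=np.array([0,48,-26.3])
J=np.array([507.,317,75])
def pour(tilt,z,back=10,yaw=20):
    a=np.radians(yaw-90); u=np.array([np.cos(a),np.sin(a),0]); q=down(yaw,tilt)
    lip=J-back*u; lip[2]=z; return lip-q.apply(LIP),q
E
python3 - <<'E'
from h import *
C=cam("wrist"); s=sense(); T=R.from_matrix(eul(s["tcp_rot"]))
print("back rim px800", proj("wrist",np.array(s["tool_pos"])+T.apply([0,-42,-33.3]),C)/.64)
s0=(np.array(s["tool_pos"]),down(109))
A=pour(0,148); B=pour(40,112); print(A[0],B[0])
plan([((508,-30,120),down(107),1),(*A,5),(*B,2)],4.5,s0)
E
```

```text
back rim px800 [313.83076515 398.74959504]
[487.16283169 371.50217201 121.7       ] [485.22171435 376.83534805 122.70683641]
0 0 0.007 0.01 0 -1.77 4.5; 0 0 0.014 0.03 0 -3.54 4.5; 0 0 0.021 0.04 0 -5.31 4.5; 0 0 0.028 0.06 -0.01 -7.08 4.5; 0 0 0.035 0.07 -0.01 -8.85 4.5
max/row mm 18 deg 0.4
0 0 0.061 1.56 0.39 -0.01 4.5; 0 0 0.121 3.12 0.78 -0.01 4.5; 0 0 0.182 4.68 1.17 -0.02 4.5; 0 0 0.243 6.24 1.56 -0.03 4.5; 0 0 0.304 7.80 1.95 -0.03 4.5
0 0 0.061 1.61 -0.09 -0.01 4.5; 0 0 0.121 3.21 -0.19 -0.01 4.5; 0 0 0.182 4.82 -0.28 -0.02 4.5; 0 0 0.243 6.42 -0.38 -0.03 4.5; 0 0 0.304 8.03 -0.47 -0.03 4.5
0 0 0.061 1.50 -0.57 -0.01 4.5; 0 0 0.121 3.01 -1.14 -0.01 4.5; 0 0 0.182 4.51 -1.71 -0.02 4.5; 0 0 0.243 6.01 -2.28 -0.03 4.5; 0 0 0.304 7.52 -2.85 -0.03 4.5
0 0 0.061 1.26 -0.99 -0.01 4.5; 0 0 0.121 2.53 -1.99 -0.01 4.5; 0 0 0.182 3.79 -2.98 -0.02 4.5; 0 0 0.243 5.06 -3.98 -0.03 4.5; 0 0 0.304 6.32 -4.97 -0.03 4.5
0 0 0.061 0.91 -1.33 -0.01 4.5; 0 0 0.121 1.82 -2.65 -0.01 4.5; 0 0 0.182 2.73 -3.98 -0.02 4.5; 0 0 0.243 3.64 -5.31 -0.03 4.5; 0 0 0.304 4.55 -6.63 -0.03 4.5
max/row mm 16 deg 3.5
0.070 0 0 0.00 -0.06 -0.01 4.5; 0.140 0 0 0 -0.11 -0.02 4.5; 0.209 0 0 0.00 -0.17 -0.03 4.5; 0.279 0 0 0.00 -0.23 -0.04 4.5; 0.349 0 0 0.00 -0.28 -0.05 4.5
0.070 0 0 0 -0.06 0.01 4.5; 0.140 0 0 0 -0.11 0.02 4.5; 0.209 0 0 0 -0.17 0.03 4.5; 0.279 0 0 0 -0.23 0.04 4.5; 0.349 0 0 0 -0.28 0.05 4.5
max/row mm 1 deg 4.0
```

Call:
apply_moves(
  targets="0 0 0.007 0 0 -1.4 4.5; 0 0 0.014 0 0 -3.2 4.5; 0 0 0.021 0 0 -5.3 4.5; 0 0 0.028 0 0 -7.3 4.5; 0 0 0.035 0.1 0 -8.9 4.5",
)

```text
time: 7.1
tool_pos: [508.3, -29.8, 122.4]
tcp_rot: [179.9, 0.0, 107.0]
ft_force: [0.6, -1.1, -2.0]
finger_gap: 55.5
```

Call:
apply_moves(
  targets="0 0 0.04 1 0.25 0 4.5; 0 0 0.1 2.5 0.6 0 4.5; 0 0 0.17 4.3 1.1 0 4.5; 0 0 0.24 6.1 1.5 0 4.5; 0 0 0.304 7.8 1.95 0 4.5",
)

```text
time: 7.6
tool_pos: [503.4, 51.3, 121.0]
tcp_rot: [180.0, -0.0, 89.5]
ft_force: [-0.3, 0.4, -2.0]
finger_gap: 55.6
```

Call:
apply_moves(
  targets="0 0 0.061 1.6 -0.1 0 4.5; 0 0 0.121 3.2 -0.2 0 4.5; 0 0 0.182 4.8 -0.3 0 4.5; 0 0 0.243 6.4 -0.4 0 4.5; 0 0 0.304 8 -0.5 0 4.5",
)

```text
time: 8.1
tool_pos: [498.9, 131.3, 121.0]
tcp_rot: [180.0, -0.0, 72.1]
ft_force: [0.0, 0.0, -2.7]
finger_gap: 55.3
```

Call:
apply_moves(
  targets="0 0 0.061 1.5 -0.6 0 4.5; 0 0 0.121 3 -1.1 0 4.5; 0 0 0.182 4.5 -1.7 0 4.5; 0 0 0.243 6 -2.3 0 4.5; 0 0 0.304 7.5 -2.9 0 4.5",
)

```text
time: 8.6
tool_pos: [494.2, 211.5, 121.0]
tcp_rot: [180.0, -0.0, 54.7]
ft_force: [0.7, -0.3, -1.7]
finger_gap: 55.7
```

Call:
apply_moves(
  targets="0 0 0.061 1.3 -1 0 4.5; 0 0 0.121 2.5 -2 0 4.5; 0 0 0.182 3.8 -3 0 4.5; 0 0 0.243 5.1 -4 0 4.5; 0 0 0.304 6.3 -5 0 4.5",
)

```text
time: 9.1
tool_pos: [489.6, 291.9, 121.0]
tcp_rot: [-180.0, 0.0, 37.3]
ft_force: [0.2, 0.5, -2.2]
finger_gap: 55.4
```

Call:
apply_moves(
  targets="0 0 0.065 1 -1.5 0 4.5; 0 0 0.13 2 -2.9 0 4.5; 0 0 0.19 3 -4.3 0 4.5; 0 0 0.25 3.8 -5.6 0 4.5; 0 0 0.304 4.5 -6.6 0 4.5",
)

```text
time: 9.6
tool_pos: [485.0, 371.8, 120.9]
tcp_rot: [-180.0, 0.0, 19.9]
ft_force: [-0.3, -0.4, -1.9]
finger_gap: 55.5
```

```bash
python3 - <<'E'
from h import *
np.set_printoptions(precision=1,suppress=True)
s=sense(); print(s["time"],s["tool_pos"],s["tcp_rot"],s["joint_pos"],s["ft_force"],s["finger_gap"])
im=snapshot("wrist"); C=cam("wrist",s)
for d in place_of("wrist","jar_mouth"): print(d,onz("wrist",d["at"],75,C))
cv2.imwrite("pics/v5.png",cv2.resize(cv2.cvtColor(im,cv2.COLOR_RGB2BGR),(800,600)))
B=pour(40,112); C2=pour(62,104); D=pour(78,100); print(B[0],C2[0],D[0])
plan([(*B,2),(*C2,2),(*D,1)],4.5,(np.array(s["tool_pos"]),R.from_matrix(eul(s["tcp_rot"]))))
E
```

```text
9.6 [485.  371.8 120.9] [-180.     0.    19.9] [32.7 13.5 90.2  0.  76.3 12.8] [-0.3 -0.4 -1.9] 55.543256641022886
[485.2 376.8 122.7] [487.9 369.4 134. ] [491.4 359.9 141.5]
0.070 0 0 0.02 -0.05 -0.02 4.5; 0.140 0 0 0.04 -0.09 -0.04 4.5; 0.209 0 -0.001 0.06 -0.14 -0.05 4.5; 0.279 0 -0.001 0.08 -0.19 -0.07 4.5; 0.349 0 -0.001 0.09 -0.23 -0.09 4.5
0.070 0 0 0.02 -0.05 0 4.5; 0.140 0 0 0.04 -0.10 0 4.5; 0.209 0 -0.001 0.06 -0.15 0 4.5; 0.279 0 -0.001 0.08 -0.20 0 4.5; 0.349 0 -0.001 0.09 -0.25 0 4.5
max/row mm 1 deg 4.0
0.038 0 0 0 -0.01 -0.14 4.5; 0.077 0 0 0.00 -0.02 -0.28 4.5; 0.115 0 0 0 -0.04 -0.41 4.5; 0.154 0 0 0 -0.05 -0.55 4.5; 0.192 0 0 0 -0.06 -0.69 4.5
0.038 0 0 0.00 -0.04 -0.13 4.5; 0.077 0 0 0.00 -0.08 -0.27 4.5; 0.115 0 0 0 -0.11 -0.40 4.5; 0.154 0 0 0.00 -0.15 -0.53 4.5; 0.192 0 0 0.00 -0.19 -0.66 4.5
max/row mm 1 deg 2.2
0.056 0 0 0.00 -0.04 -0.25 4.5; 0.112 0 0 0 -0.07 -0.49 4.5; 0.168 0 0 0.00 -0.11 -0.74 4.5; 0.223 0 0 0 -0.15 -0.99 4.5; 0.279 0 0 0 -0.19 -1.24 4.5
max/row mm 3 deg 3.2
```

View pics/v5.png

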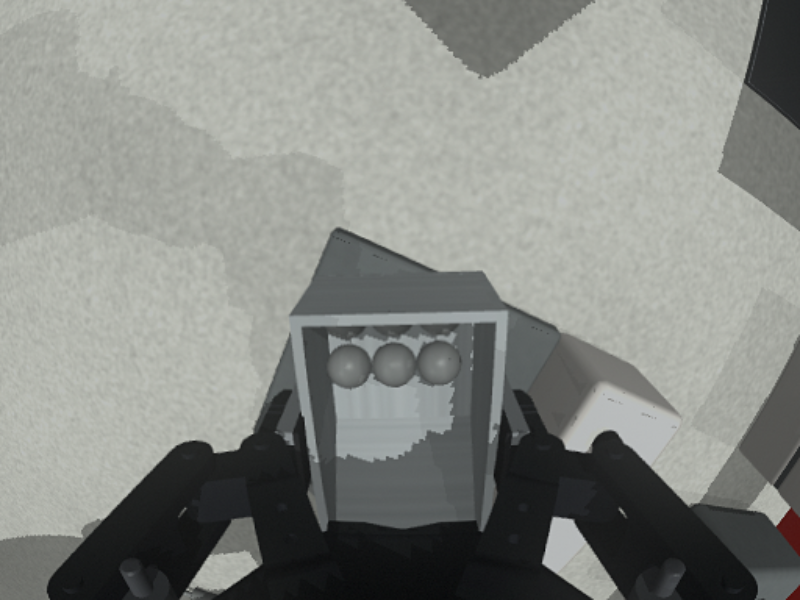

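```bash
python3 - <<'E'
from h import *
C=cam("wrist")
a,b=[onz("wrist",(y*.64,x*.64),75,C)[:2] for x,y in [(607,383),(680,415)]]
d=b-a; th=np.arctan2(d[1],d[0]); Rm=np.array([[np.cos(th),-np.sin(th)],[np.sin(th),np.cos(th)]])
print(a,b,np.linalg.norm(d),np.degrees(th),"jar",a-Rm@[75,75],b-Rm@[145,75])
E
```

```text
[588.07780972 385.38235138] [644.98508941 381.17313749] 57.06273708039366 -4.230246409610618 jar [507.74978389 316.11902584] [494.84776626 317.07333875]
```

Call:
apply_moves(
  targets="0.05 0 0 0 0 0 4.5; 0.12 0 0 0 -0.1 0 4.5; 0.2 0 0 0.1 -0.1 -0.1 4.5; 0.28 0 0 0.1 -0.2 -0.1 4.5; 0.35 0 0 0.1 -0.2 -0.1 4.5",
)

```text
time: 10.2
tool_pos: [486.0, 372.4, 122.1]
tcp_rot: [-159.8, -0.1, 20.1]
ft_force: [-1.1, 0.2, -2.5]
finger_gap: 55.5
```

Call:
apply_moves(
  targets="0.07 0 0 0 0 0 4.5; 0.14 0 0 0 -0.1 0 4.5; 0.21 0 0 0.1 -0.15 0 4.5; 0.28 0 0 0.1 -0.2 0 4.5; 0.35 0 0 0.1 -0.25 0 4.5",
)

```text
time: 10.7
tool_pos: [486.2, 374.9, 122.9]
tcp_rot: [-139.8, -0.1, 20.1]
ft_force: [0.4, 0.0, -3.1]
finger_gap: 55.3
```

Call:
apply_moves(
  targets="0.038 0 0 0 0 -0.14 4.5; 0.077 0 0 0 0 -0.28 4.5; 0.115 0 0 0 0 -0.4 4.5; 0.154 0 0 0 -0.05 -0.55 4.5; 0.192 0 0 0 -0.06 -0.7 4.5",
)

```text
time: 11.2
tool_pos: [487.4, 371.2, 128.3]
tcp_rot: [-128.8, -0.1, 20.0]
ft_force: [-0.4, -0.6, -2.1]
finger_gap: 55.8
```

```bash
python3 - <<'E'
from h import *
np.set_printoptions(precision=1,suppress=True)
s=sense(); T=R.from_matrix(eul(s["tcp_rot"])); print(s["time"],s["tool_pos"],s["joint_pos"],s["ft_force"],"lip",np.array(s["tool_pos"])+T.apply(LIP), "tilt",np.degrees(np.arccos(-T.as_matrix()[2,2])))
E
```

```text
11.2 [487.4 371.2 128.3] [  5.1  20.2  97.   49.3  83.7 -30.2] [-0.4 -0.6 -2.1] lip [504.7 323.7 107.4] tilt 51.17677271541005
```

Call:
apply_moves(
  targets="0.038 0 0 0 0 -0.14 4.5; 0.077 0 0 0 -0.08 -0.27 4.5; 0.115 0 0 0 -0.1 -0.4 4.5; 0.154 0 0 0 -0.15 -0.53 4.5; 0.192 0 0 0 -0.19 -0.66 4.5",
)

```text
time: 11.7
tool_pos: [488.6, 368.1, 133.7]
tcp_rot: [-117.7, -0.0, 20.0]
ft_force: [-0.5, -0.9, -1.3]
finger_gap: 55.3
```

Call:
apply_moves(
  targets="0.056 0 0 0 0 -0.25 4.5; 0.112 0 0 0 -0.07 -0.5 4.5; 0.168 0 0 0 -0.1 -0.75 4.5; 0.223 0 0 0 -0.15 -1 4.5; 0.279 0 0 0 -0.19 -1.25 4.5",
)

```text
time: 12.2
tool_pos: [492.3, 358.4, 141.3]
tcp_rot: [-101.7, -0.0, 20.0]
ft_force: [0.2, 0.9, -1.1]
finger_gap: 55.4
```

Call:
apply_moves(
  targets="0 0 0 0 0 0 4.5; 0 0 0 0 0 0 4.5; 0 0 0 0 0 0 4.5; 0 0 0 0 0 0 4.5; 0 0 0 0 0 0 4.5",
)

```text
time: 12.7
tool_pos: [492.1, 358.9, 141.7]
tcp_rot: [-102.0, -0.1, 20.0]
ft_force: [-0.7, -0.0, -1.4]
finger_gap: 55.2
```

```bash
python3 - <<'E'
from h import *
np.set_printoptions(precision=1,suppress=True)
s=sense(); T=R.from_matrix(eul(s["tcp_rot"])); print(s["time"],s["tool_pos"],s["tcp_rot"],s["joint_pos"],s["ft_force"],"lip",np.array(s["tool_pos"])+T.apply(LIP))
w=snapshot("wrist"); a=snapshot("scene"); b=snapshot("side")
w=cv2.resize(w[150:384,120:400],(400,334)); a=cv2.resize(a[210:350,270:410],(400,400)); b=cv2.resize(b[200:340,180:320],(400,400))
o=np.zeros((600,800,3),np.uint8); o[:334,:400]=w; o[:400,400:]=a; o[334:600,:400]=b[60:326]
cv2.imwrite("pics/v6.png",o[...,::-1])
E
```

```text
12.7 [492.1 358.9 141.7] [-102.    -0.1   20. ] [ -2.6  36.8  92.2  66.2  99.3 -43.4] [-0.7 -0.  -1.4] lip [504.4 325.4 100.1]
```

View pics/v6.png

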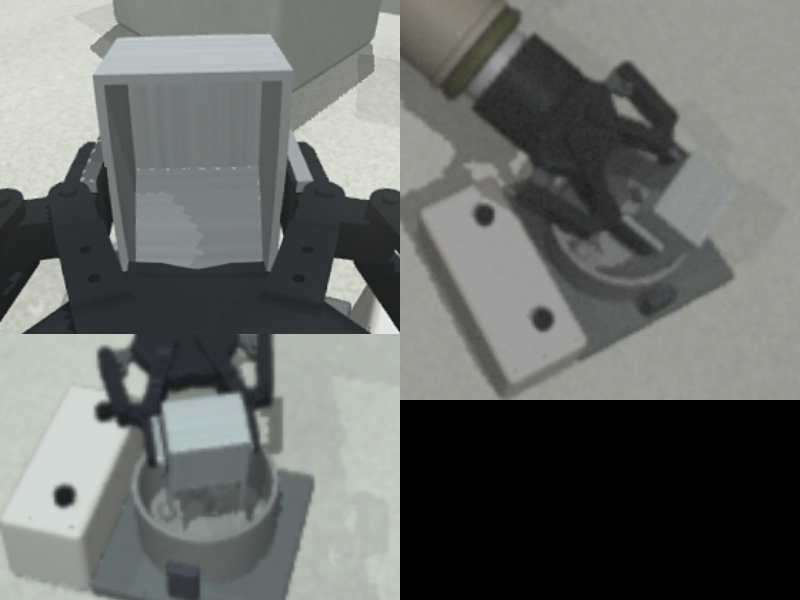

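The cup is empty in the wrist view. The balls show inside the jar in the side view, and the held weight dropped by about 0.8 N, which matches the six balls. Next I'll carry the cup to a viewpoint beside the reader.

```bash
python3 - <<'E'
from h import *
s=sense()
plan([((494,355,215),R.from_matrix(eul(s["tcp_rot"])),1),((505,200,235),down(45),3),((560,-215,235),down(94),4)],4.5)
E
```

```text
0 0 0 0.01 -1.42 -0.39 4.5; 0 0 0 0.03 -2.85 -0.78 4.5; 0 0 0 0.04 -4.27 -1.16 4.5; 0 0 0 0.05 -5.69 -1.55 4.5; 0 0 0 0.07 -7.12 -1.94 4.5
max/row mm 15 deg 0.0
-0.089 -0.020 -0.024 -0.28 0.08 -1.00 4.5; -0.179 -0.040 -0.049 -0.57 0.15 -2.00 4.5; -0.268 -0.059 -0.073 -0.85 0.23 -3.01 4.5; -0.357 -0.079 -0.098 -1.14 0.30 -4.01 4.5; -0.446 -0.099 -0.122 -1.42 0.38 -5.01 4.5
-0.089 -0.020 -0.024 -0.41 0.45 -0.85 4.5; -0.179 -0.040 -0.049 -0.82 0.91 -1.69 4.5; -0.268 -0.059 -0.073 -1.23 1.36 -2.54 4.5; -0.357 -0.079 -0.098 -1.64 1.81 -3.39 4.5; -0.446 -0.099 -0.122 -2.05 2.26 -4.23 4.5
-0.089 -0.020 -0.024 -0.55 0.71 -0.53 4.5; -0.179 -0.040 -0.049 -1.11 1.41 -1.07 4.5; -0.268 -0.059 -0.073 -1.66 2.12 -1.60 4.5; -0.357 -0.079 -0.098 -2.21 2.83 -2.14 4.5; -0.446 -0.099 -0.122 -2.76 3.54 -2.67 4.5
max/row mm 10 deg 5.4
0 0 -0.043 -1.27 1.66 0.00 4.5; 0 0 -0.086 -2.55 3.32 0.00 4.5; 0 0 -0.128 -3.82 4.99 0.00 4.5; 0 0 -0.171 -5.09 6.65 0.00 4.5; 0 0 -0.214 -6.36 8.31 0.00 4.5
0 0 -0.043 -1.60 1.35 0.00 4.5; 0 0 -0.086 -3.19 2.71 0.00 4.5; 0 0 -0.128 -4.79 4.06 0.00 4.5; 0 0 -0.171 -6.39 5.42 0.00 4.5; 0 0 -0.214 -7.98 6.77 0.00 4.5
0 0 -0.043 -1.85 0.98 0.00 4.5; 0 0 -0.086 -3.69 1.97 0.00 4.5; 0 0 -0.128 -5.54 2.95 0.00 4.5; 0 0 -0.171 -7.39 3.94 0.00 4.5; 0 0 -0.214 -9.24 4.92 0.00 4.5
0 0 -0.043 -2.01 0.57 0.00 4.5; 0 0 -0.086 -4.03 1.14 0.00 4.5; 0 0 -0.128 -6.04 1.71 0.00 4.5; 0 0 -0.171 -8.06 2.28 0.00 4.5; 0 0 -0.214 -10.07 2.85 0.00 4.5
max/row mm 21 deg 2.4
```

Call:
apply_moves(
  targets="0 0 0 0 -1.4 -0.4 4.5; 0 0 0 0 -2.8 -0.8 4.5; 0 0 0 0 -4.3 -1.2 4.5; 0 0 0 0 -5.7 -1.55 4.5; 0 0 0 0.1 -7.1 -1.9 4.5",
)

```text
time: 13.35
tool_pos: [494.4, 355.2, 216.3]
tcp_rot: [-101.9, -0.1, 20.0]
ft_force: [0.1, 0.5, -1.7]
finger_gap: 55.3
```

Call:
apply_moves(
  targets="-0.089 -0.02 -0.024 -0.3 0.1 -1 4.5; -0.179 -0.04 -0.049 -0.6 0.15 -2 4.5; -0.268 -0.059 -0.073 -0.85 0.2 -3 4.5; -0.357 -0.079 -0.098 -1.1 0.3 -4 4.5; -0.446 -0.099 -0.122 -1.4 0.4 -5 4.5",
)

```text
time: 13.85
tool_pos: [498.6, 303.1, 222.2]
tcp_rot: [-128.0, -4.0, 28.0]
ft_force: [-1.1, -0.0, -0.9]
finger_gap: 55.0
```

Call:
apply_moves(
  targets="-0.089 -0.02 -0.024 -0.4 0.45 -0.85 4.5; -0.179 -0.04 -0.049 -0.8 0.9 -1.7 4.5; -0.268 -0.059 -0.073 -1.2 1.35 -2.5 4.5; -0.357 -0.079 -0.098 -1.6 1.8 -3.4 4.5; -0.446 -0.099 -0.122 -2.05 2.25 -4.2 4.5",
)

```text
time: 14.35
tool_pos: [502.0, 252.0, 229.0]
tcp_rot: [-154.2, -4.0, 37.0]
ft_force: [-0.4, 0.3, -1.2]
finger_gap: 55.4
```

Call:
apply_moves(
  targets="-0.089 -0.02 -0.024 -0.55 0.7 -0.5 4.5; -0.179 -0.04 -0.049 -1.1 1.4 -1.1 4.5; -0.268 -0.059 -0.073 -1.65 2.1 -1.6 4.5; -0.357 -0.079 -0.098 -2.2 2.8 -2.1 4.5; -0.446 -0.099 -0.122 -2.75 3.5 -2.7 4.5",
)

```text
time: 14.85
tool_pos: [505.2, 200.8, 235.8]
tcp_rot: [179.9, -0.1, 45.0]
ft_force: [0.3, -0.2, -1.1]
finger_gap: 55.5
```

Call:
apply_moves(
  targets="0 0 -0.043 -1.3 1.65 0 4.5; 0 0 -0.086 -2.5 3.3 0 4.5; 0 0 -0.128 -3.8 5 0 4.5; 0 0 -0.171 -5.1 6.6 0 4.5; 0 0 -0.214 -6.4 8.3 0 4.5",
)

```text
time: 15.35
tool_pos: [518.3, 96.6, 235.1]
tcp_rot: [-179.9, -0.1, 57.3]
ft_force: [0.4, 0.1, -1.9]
finger_gap: 55.5
```

Call:
apply_moves(
  targets="0 0 -0.043 -1.6 1.35 0 4.5; 0 0 -0.086 -3.2 2.7 0 4.5; 0 0 -0.128 -4.8 4.05 0 4.5; 0 0 -0.171 -6.4 5.4 0 4.5; 0 0 -0.214 -8 6.8 0 4.5",
)

```text
time: 15.85
tool_pos: [532.4, -7.6, 234.9]
tcp_rot: [-179.9, -0.1, 69.6]
ft_force: [0.5, 0.0, -0.5]
finger_gap: 55.7
```

Call:
apply_moves(
  targets="0 0 -0.043 -1.85 1 0 4.5; 0 0 -0.086 -3.7 2 0 4.5; 0 0 -0.128 -5.5 2.95 0 4.5; 0 0 -0.171 -7.4 3.9 0 4.5; 0 0 -0.214 -9.2 4.9 0 4.5",
)

```text
time: 16.35
tool_pos: [546.1, -110.9, 234.7]
tcp_rot: [-180.0, -0.1, 81.8]
ft_force: [-0.5, 0.4, -0.9]
finger_gap: 55.4
```

Call:
apply_moves(
  targets="0 0 -0.043 -2 0.6 0 4.5; 0 0 -0.086 -4 1.1 0 4.5; 0 0 -0.128 -6 1.7 0 4.5; 0 0 -0.171 -8 2.3 0 4.5; 0 0 -0.214 -10 2.85 0 4.5",
)

```text
time: 16.85
tool_pos: [560.1, -213.9, 234.5]
tcp_rot: [-180.0, -0.1, 94.1]
ft_force: [-0.4, -0.2, -0.7]
finger_gap: 55.6
```

```bash
python3 - <<'E'
from h import *
np.set_printoptions(precision=1,suppress=True)
s=sense(); print(s["time"],s["tool_pos"],s["tcp_rot"],s["joint_pos"],s["ft_force"],s["finger_gap"])
im=snapshot("wrist"); C=cam("wrist",s)
for d in place_of("wrist","window"): print(d,onz("wrist",d["at"],45,C))
cv2.imwrite("pics/wr7.png",im[...,::-1])
cv2.imwrite("pics/v7.png",cv2.resize(im[...,::-1],(800,600),interpolation=cv2.INTER_CUBIC))
E
```

```text
16.85 [ 560.1 -213.9  234.5] [-180.    -0.1   94.1] [ -25.9    7.4   85.     0.1   87.7 -119.9] [-0.4 -0.2 -0.7] 55.59589008325199
{'at': [120.2, 200.3], 'confidence': 0.62} [ 507.5 -280.6   45. ]
```

View pics/v7.png

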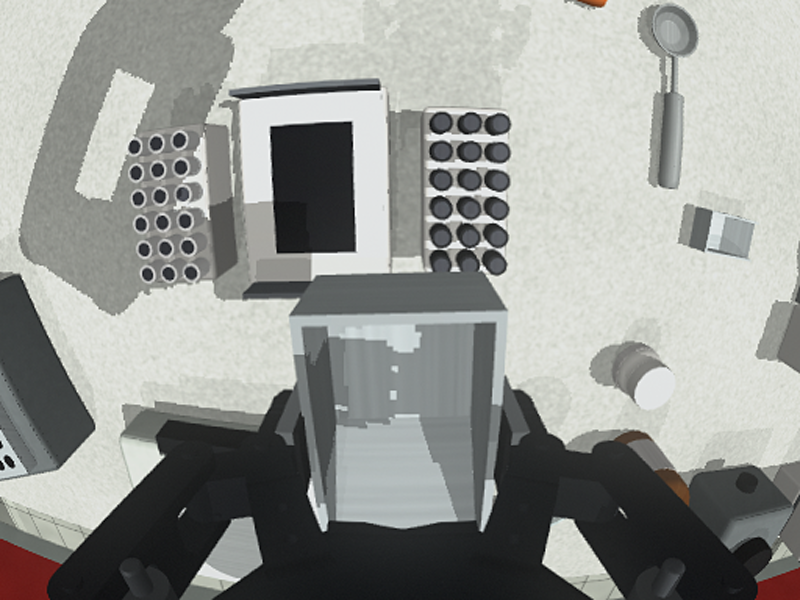

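The window is clearly visible at corners (270,125), (352,121), (356,251) and (275,254). The racks stand on either side, and the cup is empty. I'll fit a rectangle to the window in the plane z=45.

```bash
python3 - <<'E'
from h import *
np.set_printoptions(precision=1,suppress=True)
C=cam("wrist"); im=cv2.imread("pics/wr7.png",0)
roi=np.zeros_like(im); roi[70:172,165:235]=1
m=((im<60)&(roi>0)).astype(np.uint8); n,l,st,_=cv2.connectedComponentsWithStats(m); k=1+st[1:,4].argmax(); print(st[k])
c=max(cv2.findContours((l==k).astype(np.uint8),cv2.RETR_EXTERNAL,cv2.CHAIN_APPROX_NONE)[0],key=len)[:,0]
P=np.array([onz("wrist",(y,x),45,C)[:2] for x,y in c],np.float32); r=cv2.minAreaRect(P); print(r)
K=[onz("wrist",(y*.64,x*.64),45,C)[:2] for x,y in [(270,125),(352,121),(356,251),(275,254)]]; print(np.mean(K,0)); 
mm=K[2]+K[3]-K[0]-K[1]; print(np.degrees(np.arctan2(mm[1],mm[0])))
E
```

```text
[ 173   78   54   84 4188]
((507.27099609375, -282.938232421875), (93.82166290283203, 59.18065643310547), 4.482231616973877)
[ 507.4 -282.7]
4.275327080521839
```

```bash
python3 - <<'E'
from h import *
q=down(94.4)
plan([((504.3,-282.7,150),q,2),((504.3,-282.7,67),q,2)],4.5)
E
```

```text
0 0 -0.001 -0.63 -0.60 0.84 4.5; 0 0 -0.002 -1.27 -1.20 1.68 4.5; 0 0 -0.003 -1.90 -1.80 2.53 4.5; 0 0 -0.003 -2.54 -2.40 3.37 4.5; 0 -0.001 -0.004 -3.17 -3.00 4.21 4.5
0 0 -0.001 -0.63 -0.60 0.84 4.5; 0 0 -0.002 -1.26 -1.21 1.68 4.5; 0 0 -0.003 -1.89 -1.81 2.53 4.5; 0 0 -0.003 -2.53 -2.41 3.37 4.5; 0 -0.001 -0.004 -3.16 -3.02 4.21 4.5
max/row mm 12 deg 0.0
0 0 0 0.00 0.00 0.83 4.5; 0 0 0 0.00 0.00 1.66 4.5; 0 0 0 0.00 0.00 2.49 4.5; 0 0 0 0.00 0.00 3.32 4.5; 0 0 0 0.00 0.00 4.15 4.5
0 0 0 0.00 0.00 0.83 4.5; 0 0 0 0.00 0.00 1.66 4.5; 0 0 0 0.00 0.00 2.49 4.5; 0 0 0 0.00 0.00 3.32 4.5; 0 0 0 0.00 0.00 4.15 4.5
max/row mm 8 deg 0.0
```

Call:
apply_moves(
  targets="0 0 -0.001 -0.6 -0.6 0.85 4.5; 0 0 -0.002 -1.25 -1.2 1.7 4.5; 0 0 -0.003 -1.9 -1.8 2.5 4.5; 0 0 -0.003 -2.5 -2.4 3.4 4.5; 0 0 -0.004 -3.15 -3 4.2 4.5",
)

```text
time: 17.45
tool_pos: [531.5, -247.0, 190.5]
tcp_rot: [-179.9, -0.1, 94.3]
ft_force: [0.2, 0.1, -0.9]
finger_gap: 55.7
```

Call:
apply_moves(
  targets="0 0 -0.001 -0.6 -0.6 0.85 4.5; 0 0 -0.002 -1.25 -1.2 1.7 4.5; 0 0 -0.003 -1.9 -1.8 2.5 4.5; 0 0 -0.003 -2.5 -2.4 3.4 4.5; 0 0 -0.004 -3.15 -3 4.2 4.5",
)

```text
time: 17.95
tool_pos: [504.3, -281.0, 148.8]
tcp_rot: [-179.9, -0.1, 94.5]
ft_force: [0.0, 0.0, -0.5]
finger_gap: 55.4
```

```bash
python3 - <<'E'
from h import *
np.set_printoptions(precision=2,suppress=True)
for i in range(3):
    snapshot("scene"); s=sense(); print(s["time"],s["tool_pos"],s["tcp_rot"],s["ft_force"])
plan([((504.3,-282.7,67),down(94.4),2)],4.5)
E
```

```text
18.0 [ 502.85 -281.55  147.2 ] [-179.81   -0.14   94.46] [ 0.41 -1.12 -2.19]
18.05 [ 503.29 -280.93  147.86] [-179.82   -0.17   94.43] [-0.35  0.39 -0.83]
18.1 [ 504.02 -280.66  148.76] [-179.88   -0.15   94.44] [-0.12  0.28 -1.07]
0 0 0 -0.02 0.00 0.82 4.5; 0 -0.001 0 -0.05 0.01 1.64 4.5; -0.001 -0.001 0 -0.07 0.01 2.45 4.5; -0.001 -0.001 0 -0.09 0.01 3.27 4.5; -0.001 -0.001 0 -0.11 0.01 4.09 4.5
0 0 0 -0.02 0.00 0.82 4.5; 0 -0.001 0 -0.04 0.00 1.64 4.5; -0.001 -0.001 0 -0.06 0.01 2.45 4.5; -0.001 -0.001 0 -0.09 0.01 3.27 4.5; -0.001 -0.001 0 -0.11 0.01 4.09 4.5
max/row mm 8 deg 0.0
```

Call:
apply_moves(
  targets="0 0 0 0 0 0.9 4.5; 0 0 0 0 0 1.8 4.5; 0 0 0 -0.1 0 2.7 4.5; 0 0 0 -0.1 0 3.6 4.5; 0 0 0 -0.1 0 4.4 4.5",
)

```text
time: 18.6
tool_pos: [504.6, -281.1, 104.4]
tcp_rot: [-179.9, -0.1, 94.5]
ft_force: [-0.0, 0.2, -2.0]
finger_gap: 55.6
```

Call:
apply_moves(
  targets="0 0 0 0 0 0.9 4.5; 0 0 0 0 0 1.8 4.5; 0 0 0 -0.1 0 2.6 4.5; 0 0 0 -0.1 0 3.2 4.5; 0 0 0 -0.1 0 3.65 4.5",
)

```text
time: 19.1
tool_pos: [504.7, -282.3, 68.4]
tcp_rot: [-179.9, -0.1, 94.5]
ft_force: [0.1, -0.7, -0.6]
finger_gap: 55.6
```

Call:
apply_moves(
  targets="0 0 0 0 0 0 4.5; 0 0 0 0 0 0 4.5; 0 0 0 0 0 0 4.5; 0 0 0 0 0 0 4.5; 0 0 0 0 0 0 4.5",
)

```text
time: 19.6
tool_pos: [505.1, -282.5, 69.5]
tcp_rot: [-180.0, -0.1, 94.5]
ft_force: [0.2, 0.6, -1.3]
finger_gap: 55.5
```

```bash
python3 - <<'E'
from h import *
np.set_printoptions(precision=2,suppress=True)
L=[]
for i in range(6):
    im=snapshot("wrist"); s=sense(); L.append(np.r_[s["tool_pos"],s["tcp_rot"][2],s["ft_force"],s["finger_gap"]])
print(s["time"],np.mean(L,0),s["joint_pos"])
a=snapshot("side"); b=snapshot("scene")
o=np.zeros((600,800,3),np.uint8)
o[:300,:400]=cv2.resize(im,(400,300)); o[:300,400:]=cv2.resize(a[110:200,220:340],(400,300),interpolation=cv2.INTER_CUBIC); o[300:,:400]=cv2.resize(b[70:175,160:300],(400,300),interpolation=cv2.INTER_CUBIC); o[300:,400:]=cv2.resize(b[240:345,290:430],(400,300),interpolation=cv2.INTER_CUBIC)
cv2.imwrite("pics/v8.png",o[...,::-1])
E
```

```text
19.9 [ 504.95 -282.38   69.27   94.5    -0.68   -0.16   -1.39   55.42] [ -34.32   12.02   97.75    0.04   70.33 -128.83]
```

View pics/v8.png

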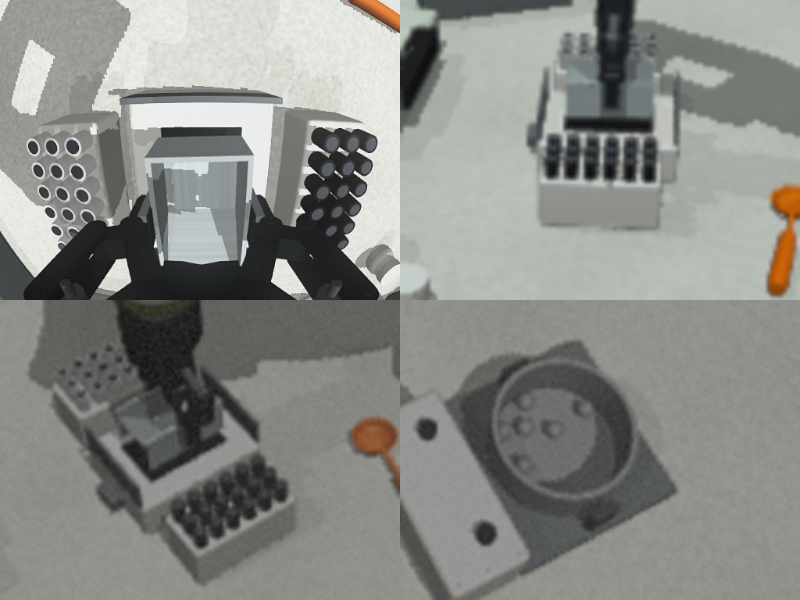

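Six balls are visible in the jar. The cup is centred over the window, and both racks stand as before. I'll trim the height by 3 mm.

Call:
apply_moves(
  targets="0 0 0 0 0 0.06 4.5; 0 0 0 0 0 0.12 4.5; 0 0 0 0 0 0.2 4.5; 0 0 0 0 0 0.27 4.5; 0 0 0 0 0 0.27 4.5",
)

```text
time: 20.5
tool_pos: [504.8, -282.3, 66.2]
tcp_rot: [-179.9, -0.1, 94.5]
ft_force: [-0.6, 0.2, -1.3]
finger_gap: 55.5
```

Call:
apply_moves(
  targets="0 0 0 0 0 0 4.5; 0 0 0 0 0 0 4.5; 0 0 0 0 0 0 4.5; 0 0 0 0 0 0 4.5; 0 0 0 0 0 0 4.5",
)

```text
time: 21.0
tool_pos: [504.9, -282.4, 66.5]
tcp_rot: [-179.9, -0.1, 94.5]
ft_force: [-0.1, -0.0, -0.3]
finger_gap: 55.4
```

```bash
python3 - <<'E'
from h import *
np.set_printoptions(precision=2,suppress=True)
L=[]
for i in range(5):
    snapshot("wrist"); s=sense(); L.append(np.r_[s["tool_pos"],s["tcp_rot"][2],s["ft_force"],s["finger_gap"]])
print(s["time"],np.mean(L,0)); print(hand_in())
E
```

```text
21.25 [ 504.88 -282.34   66.45   94.49   -0.37   -0.33   -1.05   55.35]
the job is handed in; nothing more can be done
None
```

I poured all six balls into the mill jar and carried the empty cup to the code reader. I handed the job in at about 21 s, with the cup held still and upright over the window.

**Balls:** the last scene picture shows six balls in the jar, and the wrist view shows the cup empty. The measured load also dropped by about 0.8 N, which matches the weight of six balls.

**Cup over the window:** by calculation the cup is within about 1 mm of the window centre, turned 4.5° against the window's measured 4.4°. It hovers about 15 mm above, with 1–2 mm of uncertainty because the grasp-height readings scattered between 5.4 and 6.7 mm.

**Surroundings:** no contact force showed in the readings, and the last picture shows both racks standing as before. I took no picture after the final 3 mm lowering.

**Disagreement:** the network's first estimate of the window from the fixed cameras was about 13 mm off in x. I used the close wrist-camera fit instead, which agreed with two of my own corner measurements.

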